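# Press three candle plates down onto the flower foam

## Task

Three containers are filled with flower foam, and in each a flat round candle plate on a spike still stands a little above the foam. With the fingertips press each plate lightly down until it rests on its foam, one after the other: first in the small clay pot, then in the large clay pot, last in the cream bowl. Do not lift, tip or shift the containers, do not push hard, and leave the candle, the ribbon spool and the tape roll where they are.

Things in the scene. Friction and masses are not known exactly. Their poses are not given: they have to be found in the camera images.
- small_pot: Small terracotta pot, 75 mm across its rim, 70 mm high, loose (about 0.5 kg with its foam). Filled with dark green flower foam, a round plug 57 mm across whose flat top is 78 mm above the table. Origin: centre of the underside, z up.
- large_pot: Large terracotta pot, 95 mm across its rim, 85 mm high, loose (about 0.65 kg with its foam). Its green foam plug is 73 mm across, flat top 93 mm above the table. Origin: centre of the underside, z up.
- cream_bowl: Wide low cream plastic bowl, 192 mm across its lip, 66 mm high, loose (about 0.56 kg with its foam). Its green foam plug is 140 mm across, flat top 78 mm above the table. Origin: centre of the underside, z up.
- plate_small_top (a point): Centre of the top face of the candle plate of the small clay pot: a flat round steel plate, 36 mm across and 4 mm thick, level, on a spike that stands upright in the middle of the foam. z is up. The point goes down with the plate; with the plate resting on the foam it is 4 mm above the foam's top.
- plate_small (a joint): How far the candle plate of the small clay pot has been pushed down, in m: 0 with its underside 14 mm above the foam (it starts at 0 to 0.003), 0.014 resting on the foam, which is its stop. The soaked foam gives by about 3 mm per 10 N under the plate and springs back, at most 9 mm; it bears no more than 30 N. The spike slides straight down, needs about 4 N, does not spring back and stays where it is left.
- plate_large_top (a point): Centre of the top face of the candle plate of the large clay pot: a flat round steel plate, 36 mm across and 4 mm thick, level, on a spike that stands upright in the middle of the foam. z is up. The point goes down with the plate; with the plate resting on the foam it is 4 mm above the foam's top.
- plate_large (a joint): How far the candle plate of the large clay pot has been pushed down, in m: 0 with its underside 14 mm above the foam (it starts at 0 to 0.003), 0.014 resting on the foam, which is its stop. The soaked foam gives by about 3 mm per 10 N under the plate and springs back, at most 9 mm; it bears no more than 30 N. The spike slides straight down, needs about 4 N, does not spring back and stays where it is left.
- plate_bowl_top (a point): Centre of the top face of the candle plate of the cream bowl: a flat round steel plate, 36 mm across and 4 mm thick, level, on a spike that stands upright in the middle of the foam. z is up. The point goes down with the plate; with the plate resting on the foam it is 4 mm above the foam's top.
- plate_bowl (a joint): How far the candle plate of the cream bowl has been pushed down, in m: 0 with its underside 14 mm above the foam (it starts at 0 to 0.003), 0.014 resting on the foam, which is its stop. The soaked foam gives by about 3 mm per 10 N under the plate and springs back, at most 9 mm; it bears no more than 30 N. The spike slides straight down, needs about 4 N, does not spring back and stays where it is left.
- candle: Bystander: loose tan pillar candle, 61 mm across, 131 mm high. Origin: centre of the underside.
- ribbon_spool: Bystander: loose ribbon spool lying flat, 90 mm across, 28 mm high. Origin: centre of the underside.
- tape_roll: Bystander: loose wide roll of tape lying flat, 94 mm across, 48 mm high. Origin: centre of the underside.

How it is judged:
By the outcome, as a careful person would: the job done as asked, in the order asked, and still so for the second after the job is handed in, with the robot touching nothing.
It also fails if it takes over 53 s, if anything falls off the work surface, if the arm or the gripper's body presses on something with over 40 N, if the wrist force passes 120 N, or if a joint passes its speed limit or range.

## Robot

A 6-joint arm with a two-finger parallel gripper is mounted at the origin on a cart in front of the work surface, level with it; the furniture and walls round the work are solid. World frame = base frame: x ahead of the robot, y to its left, z up, the work surface at z = 0. Lengths are in mm, angles in rad, forces in N, time in s.
With the tool pointing down it reaches from about 350 to 875 mm from the base axis. Payload 4.2 kg.
Tool frame: the origin (TCP) lies midway between the tips of the shut fingers; the grasp point (between the pads) lies 19 mm behind it (arm.grip_point_offset is the distance from the TCP to the grasp point, in mm); z points along the fingers, x is the direction in which the jaws open and shut, and the axes are right-handed (so a half turn about z gives the same grasp; the last joint's range is limited). The gripper opens to 85 mm and grips with 20 to 120 N. Pads are 22 mm wide; open, the fingers measure 114 mm over their backs; the gripper's body (76 mm by 85 mm) begins 54 mm behind the grasp point. The pads swing forward as they close: fully open they stand 13 mm farther back than shut.
Start: joints at [1.482, 0.385, 0.008, 0, -1.194, -0.259], TCP at [212.986, 587.568, 231.312] pointing down, gripper open.
Joint ranges: [-3.14, 3.14], [-1.21, 2.06], [-1.07, 1.41], [-3.16, 2.05], [-2.99, -0.16], [-3.1, 3.1]. Speed limits (rad/s): [2.79, 2.79, 3.14, 3.14, 3.14, 3.14].

## Interface

Orientations are given as a unit quaternion [x, y, z, w].
In Python, from bench import arm gives the robot as it stands.
- The arm moves only by the tool move_arm, never from a script. Its argument "targets" is a list of rows, each a list of 7 numbers: the shift along the tool's x, y, z in cm, then the turn, a rotation vector about the tool's x, y, z in degrees, then the closure in counts, from 0 (fully open) to 255 (shut). In form: [[x, y, z, wx, wy, wz, grip], ...]. A call has 1 to 20 rows; each row is the pose to reach, as a shift and turn from the pose commanded when the call began, along the tool's axes at that moment; what a row does not reach only later rows make up. A row lasts 1/8 s, in which the tool goes at most 62.5 mm and 10.7 degrees, less where a joint would pass 70% of its speed; a pose out of reach is approached as far as the arm can. A call with a gripper value outside its range is refused whole. The fingers move at their own pace and stop on an object; the grip force is fixed at half the most. Time passes only in rows, so rows that repeat a pose let the fingers close. It gives the time, the measured TCP pose, the force and the opening at its end, in the units of the state.
- arm.read_state(): the state, without advancing time (a new reading comes with each control period).
- arm.get_image(name): name is "scene" or "side" or "wrist"; returns (picture, depth): 480x640x3 uint8, blue, green, red; 480x640 float32, mm along the optical axis (not along the pixel's ray), 0 where there is no reading.
- arm.camera_params(name): a dict with "mtx" (3x3 intrinsics, pixels), "dist" ([k1, k2, p1, p2, k3] as OpenCV has them; the pictures are not rectified), "world_to_cam" (4x4, takes a point from world to camera coordinates); the wrist camera has in their place "mount" (4x4, takes a point from camera to tool coordinates, whose origin is the TCP and whose axes are the tool frame's). Camera axes: x right, y down, z forward; pixel columns grow to the right and rows downward; lengths in mm; the calibration is good to about 2 mm. A picture is of the moment at which its call begins: read the wrist's pose just before it. camera_params takes no time and is no camera call.
- arm.job_done(): hands the job in, once; it reports no verdict.
Trained networks look in the newest picture that a camera, given by its name, has taken for a name from the list of things; names that differ only in an ending like _2 or _b are one class to them, and where a whole thing is asked for, a point or a joint stands for the part that bears it (a point fixed in the world has none). Each returns a list of dicts, best first, with "score" (0 to 1); they miss things now and then, are a little off and sometimes report something else, mostly with a low value. They report only what shows in the picture. A call takes as long as a camera call.
- arm.search_frame(thing, camera): "bbox" ([left, top, right, bottom] in pixels, round what is visible of it).
- arm.tip_of(thing, camera): "uv" ([column, row] in pixels: a listed point, or the origin of a listed thing).
The state is a dict: "clock": time; "joints": joint angles; "joint_vel": joint speeds; "joint_efforts": joint torques, N m; "position": TCP position; "ee_rot": TCP orientation; "contact_force": force on the tool from outside, world axes, zero at the start; "wrist_torque": the same for the moment, N m; "gripper_width": finger opening in mm.
Only numpy, scipy, OpenCV 4.12 (cv2) and the standard library are available. Lean on these libraries where they do the work, as an engineer would, in place of code of your own. Each camera call takes 0.05 s, during which the arm holds its last target.

## Working session

There is one attempt and no reset: what is moved stays moved. The work goes in short steps, Python scripts to look and compute and a tool call to move; the robot and the scene stay as the last step left them, time stands still between calls to the robot, and variables do not carry over. Pictures are saved under pics/ and viewed, and the job is handed in when it is done.

Besides the shell and the picture viewer there is one more tool, called after "Request:" by a JSON object that holds its "name" and its "arguments", one argument or row to a line. move_arm: Moves the arm, as the interface text tells. Its arguments: {"type":"object","properties":{"targets":{"type":"array","items":{"type":"array","items":{"type":"number"}}}},"required":["targets"]}

```bash
mkdir -p pics; ls; cat > h.py <<'E'
from bench import arm
import numpy as np, cv2
from scipy.spatial.transform import Rotation as R
def T_cam(name,st=None):
    p=arm.camera_params(name)
    if name=='wrist':
        T=np.eye(4);T[:3,:3]=R.from_quat(st['ee_rot']).as_matrix();T[:3,3]=st['position']
        return T@np.array(p['mount'])
    return np.linalg.inv(np.array(p['world_to_cam']))
def ray(name,uv,st=None):
    p=arm.camera_params(name)
    n=cv2.undistortPoints(np.array([[uv]],float),np.array(p['mtx']),np.array(p['dist'])).ravel()
    T=T_cam(name,st); return T[:3,3],T[:3,:3]@np.array([n[0],n[1],1.])
def atz(name,uv,z,st=None):
    o,d=ray(name,uv,st); return o+d*(z-o[2])/d[2]
def atd(name,uv,dep,st=None):
    o,d=ray(name,uv,st); return o+d*dep
def cloud(name,depth,st=None):
    p=arm.camera_params(name)
    v,u=np.nonzero(depth>0)
    n=cv2.undistortPoints(np.stack([u,v],1).astype(float)[:,None],np.array(p['mtx']),np.array(p['dist']))[:,0]
    T=T_cam(name,st); d=depth[v,u][:,None]
    return u,v,(np.c_[n,np.ones(len(n))]*d)@T[:3,:3].T+T[:3,3]
E
python3 - <<'E'
from h import *
np.set_printoptions(precision=1,suppress=True)
s=arm.read_state();print(s)
for c in('scene','side','wrist'):
    st=arm.read_state()
    im,d=arm.get_image(c);cv2.imwrite(f'pics/{c}0.png',im);np.save(f'{c}0.npy',d)
    print(c,T_cam(c,st)[:3,3])
    for t in('plate_small_top','plate_large_top','plate_bowl_top'):
        for r in arm.tip_of(t,c)[:3]:
            u,v=map(int,r['uv']); 
            z=98 if 'large' in t or 0 else 96
            if 'large' in t: z=111
            print(t,r['score'],r['uv'],atz(c,r['uv'],z-1,st), atd(c,r['uv'],d[v,u],st) if 0<=v<480 and 0<=u<640 else '')
E
```

```text
pics
{'clock': 0.0, 'joints': array([ 1.5,  0.4,  0. , -0. , -1.2, -0.3]), 'joint_vel': array([ 0., -0.,  0., -0., -0.,  0.]), 'joint_efforts': array([  0. , -39.2,  18.8,   4.2,  -0. ,  -0. ]), 'position': array([212.8, 587.1, 230.2]), 'ee_rot': array([-0.6,  0.8, -0. , -0. ]), 'contact_force': array([0.3, 0.1, 0.7]), 'wrist_torque': array([-0.,  0., -0.]), 'gripper_width': 85.45799839042088}
scene [  18.5 -548.   979.7]
plate_small_top 0.62 [383.0, 348.9] [ 480.2 -282.8   95. ] [ 479.4 -283.2   96.5]
plate_large_top 0.5 [305.1, 253.5] [534.9 -54.4 110. ] [535.1 -54.2 109.6]
plate_bowl_top 0.66 [205.2, 214.3] [483.2 170.3  95. ] [483.1 170.1  95.2]
side [ 241.8 -901.4  626.6]
plate_small_top 0.52 [305.7, 319.3] [ 484.9 -284.4   95. ] [ 485.6 -282.7   93.6]
plate_large_top 0.68 [293.6, 245.5] [543.  -67.4 110. ] [545.6 -60.2 105.6]
plate_large_top 0.34 [235.0, 208.7] [473.  145.4 110. ] [480.1 177.7  94. ]
plate_bowl_top 0.42 [236.0, 207.2] [484.1 183.1  95. ] [492.1 219.3  77.3]
wrist [289.4 558.9 373.8]
```

View pics/scene0.png

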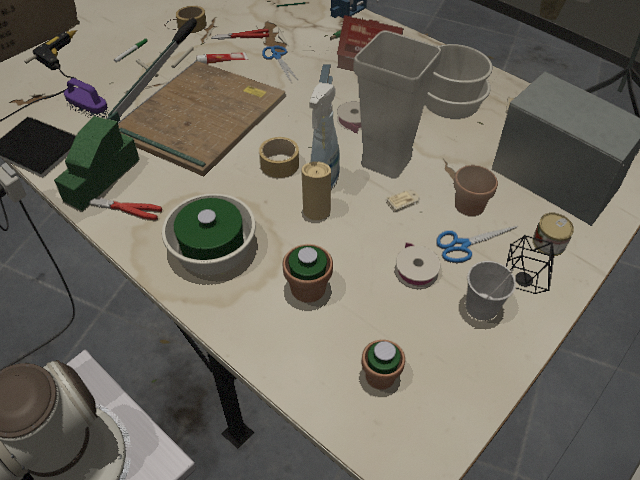

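View pics/side0.png

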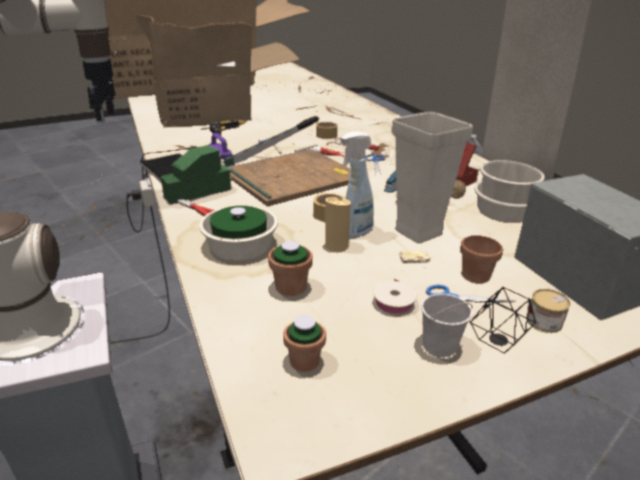

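```bash
python3 - <<'E'
from h import *
np.set_printoptions(precision=1,suppress=True)
for c in('scene','side'):
    d=np.load(f'{c}0.npy');u,v,P=cloud(c,d)
    for n,x,y,z in(('s',482,-284,78),('l',536,-56,93),('b',484,173,78)):
        m=(abs(P[:,0]-x)<30)&(abs(P[:,1]-y)<30)&(P[:,2]>z+7)&(P[:,2]<z+30)
        q=P[m];print(c,n,m.sum(),np.median(q,0),(np.percentile(q,2,0)+np.percentile(q,98,0))/2,np.percentile(q,[2,98],0).tolist())
    # tall things along the way
    m=(P[:,2]>20)&(P[:,0]>250)&(P[:,0]<800)&(abs(P[:,1])<450)
    g={}
    for p in P[m]:
        k=(int(p[0]//50*50),int(p[1]//50*50));g[k]=max(g.get(k,0),int(p[2]))
    print({k:g[k] for k in sorted(g)})
print(arm.read_state()['clock'])
E
```

```text
scene s 287 [ 480.  -286.2   94.6] [ 480.1 -286.3   94.4] [[464.6239562024783, -301.5381329658426, 90.97725304684319], [495.5614061089567, -271.1360037798945, 97.82602878062065]]
scene l 233 [536.6 -58.4 110.1] [536.  -58.3 109.7] [[520.1825698688145, -74.16209829744695, 106.50982684652851], [551.8563156775459, -42.434991053730975, 112.90541729573667]]
scene b 198 [479.9 163.1  96.2] [480.3 163.4  96.3] [[464.03690775393096, 147.1384422850749, 92.6075338964179], [496.4685829406562, 179.6310253200426, 100.00493203865568]]
{(350, 100): 71, (350, 150): 72, (350, 200): 69, (400, -350): 71, (400, -300): 73, (400, 50): 69, (400, 100): 83, (400, 150): 84, (400, 200): 81, (400, 250): 64, (450, -350): 97, (450, -300): 98, (450, -250): 69, (450, -100): 94, (450, -50): 90, (450, 50): 82, (450, 100): 100, (450, 150): 100, (450, 200): 84, (450, 250): 69, (500, -350): 79, (500, -300): 81, (500, -150): 89, (500, -100): 113, (500, -50): 112, (500, 50): 78, (500, 100): 83, (500, 150): 84, (500, 200): 84, (500, 250): 67, (550, -150): 86, (550, -100): 113, (550, -50): 97, (550, 100): 72, (550, 150): 70
[... 1782 characters left out ...]
: 67, (550, 150): 76, (550, 200): 66, (550, 350): 28, (550, 400): 36, (600, 300): 35, (600, 350): 37, (600, 400): 37, (650, -400): 106, (650, -350): 91, (650, -250): 29, (650, -200): 29, (650, 0): 129, (650, 50): 130, (650, 300): 28, (650, 350): 29, (650, 400): 29, (700, -400): 115, (700, -350): 91, (700, -300): 91, (700, -250): 29, (700, -200): 29, (700, -150): 27, (700, 0): 127, (700, 50): 273, (700, 100): 275, (700, 200): 49, (700, 250): 48, (700, 300): 24, (700, 350): 28, (700, 400): 29, (750, -400): 112, (750, -350): 91, (750, -300): 88, (750, -250): 28, (750, -200): 28, (750, -150): 23, (750, 50): 274, (750, 100): 274, (750, 200): 46, (750, 250): 48, (750, 350): 28, (750, 400): 29}
0.6
```

Both views show all three plates clearly. In the scene view the small plate is at (383,349), the large at (307,256) and the bowl at (206,216). Depth and the detector agree to within a few mm, so I'll compute the moves.

```bash
cat >> h.py <<'E'
def to(*pts):
    s=arm.read_state();r=R.from_quat(s['ee_rot'])
    print('clk %.2f'%s['clock'],'pos',np.round(s['position'],1),'F',np.round(s['contact_force'],1),'w %.1f'%s['gripper_width'])
    for p in pts: print(p,'-> cm',np.round(r.inv().apply(np.array(p)-s['position'])/10,2))
E
python3 - <<'E'
from h import *
print(np.round(R.from_quat(arm.read_state()['ee_rot']).as_matrix(),4))
to((330,440,230),(470,170,200),(490,0,200),(480,-287,160))
E
```

```text
[[-0.3408 -0.9401  0.    ]
 [-0.9401  0.3408  0.    ]
 [-0.     -0.     -1.    ]]
clk 0.60 pos [213.  587.6 231.3] F [-0.2 -0.   0.6] w 85.9
(330, 440, 230) -> cm [  9.89 -16.03   0.13]
(470, 170, 200) -> cm [ 30.5  -38.39   3.13]
(490, 0, 200) -> cm [ 45.8  -46.07   3.13]
(480, -287, 160) -> cm [ 73.12 -54.91   7.13]
```

Request:
{"name": "move_arm", "arguments": {
  "targets": [
    [9.9,-16,0,0,0,0,255],
    [9.9,-16,0,0,0,0,255],
    [9.9,-16,0,0,0,0,255],
    [9.9,-16,0,0,0,0,255],
    [30.5,-38.4,3,0,0,0,255],
    [30.5,-38.4,3,0,0,0,255],
    [30.5,-38.4,3,0,0,0,255],
    [30.5,-38.4,3,0,0,0,255],
    [30.5,-38.4,3,0,0,0,255],
    [45.8,-46,3,0,0,0,255],
    [45.8,-46,3,0,0,0,255],
    [45.8,-46,3,0,0,0,255],
    [73.1,-54.9,7,0,0,0,255],
    [73.1,-54.9,7,0,0,0,255],
    [73.1,-54.9,7,0,0,0,255],
    [73.1,-54.9,7,0,0,0,255],
    [73.1,-54.9,7,0,0,0,255],
    [73.1,-54.9,7,0,0,0,255],
    [73.1,-54.9,7,0,0,0,255],
    [73.1,-54.9,7,0,0,0,255]
  ]
}}

```text
clock: 3.1
position: [480.5, -285.6, 161.7]
ee_rot: [-0.575, 0.818, -0.0, 0.0]
contact_force: [0.2, -0.3, 0.5]
gripper_width: 0.4
```

```bash
python3 - <<'E'
from h import *
to((480,-287,105))
st=arm.read_state();im,d=arm.get_image('scene');cv2.imwrite('pics/scene1.png',im)
u,v,P=cloud('scene',d)
st=arm.read_state();im,d=arm.get_image('wrist');cv2.imwrite('pics/wrist1.png',im)
for r in arm.tip_of('plate_small_top','wrist'): print(r,atz('wrist',r['uv'],95,st))
print(np.round(st['joints'],3))
E
```

```text
clk 3.10 pos [ 480.5 -285.6  161.7] F [ 0.2 -0.3  0.5] w 0.4
(480, -287, 105) -> cm [0.14 0.   5.67]
{'uv': [318.3, 264.1], 'score': 0.55} [ 480.45640919 -283.64802602   95.        ]
[-0.246  0.334 -0.257 -0.    -0.98   1.471]
```

View pics/wrist1.png

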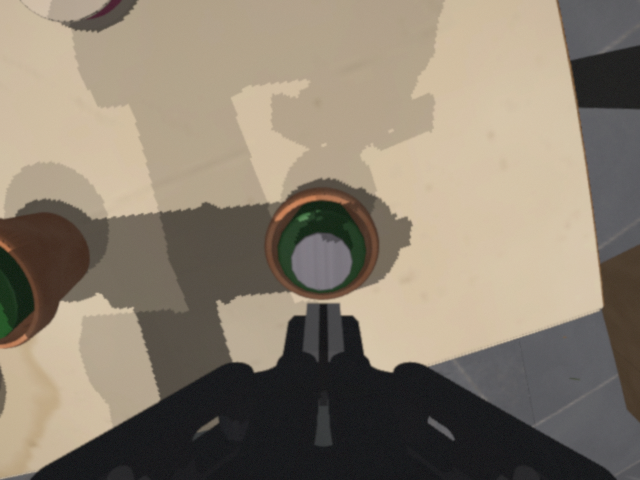

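View pics/scene1.png

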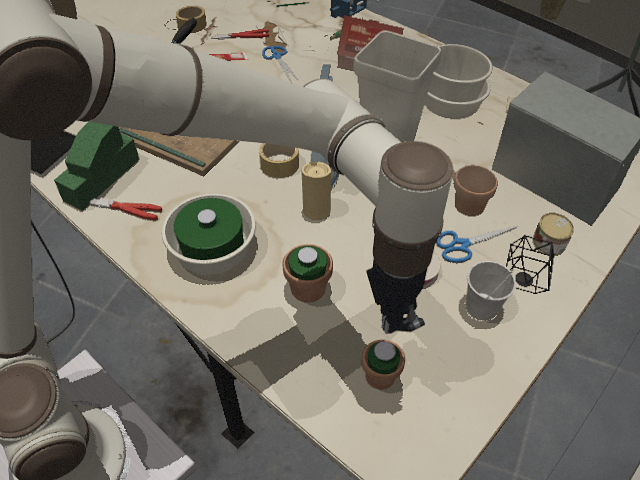

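The wrist view shows the small plate at (322,262), straight ahead under the shut fingers. I'll descend slowly.

Request:
{"name": "move_arm", "arguments": {
  "targets": [
    [0.1,0,3,0,0,0,255],
    [0.1,0,5,0,0,0,255],
    [0.1,0,5.8,0,0,0,255],
    [0.1,0,6,0,0,0,255],
    [0.1,0,6.2,0,0,0,255],
    [0.1,0,6.4,0,0,0,255],
    [0.1,0,6.6,0,0,0,255],
    [0.1,0,6.8,0,0,0,255],
    [0.1,0,7.0,0,0,0,255],
    [0.1,0,7.2,0,0,0,255],
    [0.1,0,7.4,0,0,0,255],
    [0.1,0,7.4,0,0,0,255]
  ]
}}

```text
clock: 4.75
position: [479.7, -287.8, 87.3]
ee_rot: [-0.574, 0.819, -0.0, 0.0]
contact_force: [-0.1, 0.1, 2.9]
gripper_width: -0.2
```

Request:
{"name": "move_arm", "arguments": {
  "targets": [
    [0,0,0.1,0,0,0,255],
    [0,0,0.2,0,0,0,255],
    [0,0,0.3,0,0,0,255],
    [0,0,0.4,0,0,0,255],
    [0,0,0.5,0,0,0,255],
    [0,0,0.5,0,0,0,255]
  ]
}}

```text
clock: 5.5
position: [479.7, -287.8, 82.2]
ee_rot: [-0.574, 0.819, -0.0, 0.0]
contact_force: [-0.9, -0.3, 3.5]
gripper_width: 0.1
```

Request:
{"name": "move_arm", "arguments": {
  "targets": [
    [0,0,0.1,0,0,0,255],
    [0,0,0.2,0,0,0,255],
    [0,0,0.2,0,0,0,255]
  ]
}}

```text
clock: 5.88
position: [479.8, -287.8, 80.6]
ee_rot: [-0.574, 0.819, -0.0, 0.0]
contact_force: [-1.4, 0.1, 6.6]
gripper_width: -0.2
```

Request:
{"name": "move_arm", "arguments": {
  "targets": [
    [0,0,0.1,0,0,0,255],
    [0,0,0.2,0,0,0,255],
    [0,0,0.2,0,0,0,255]
  ]
}}

```text
clock: 6.25
position: [479.8, -287.8, 79.3]
ee_rot: [-0.574, 0.819, -0.0, 0.0]
contact_force: [-1.4, 1.6, 9.0]
gripper_width: -0.1
```

Request:
{"name": "move_arm", "arguments": {
  "targets": [
    [0,0,-0.2,0,0,0,255],
    [0,0,-0.5,0,0,0,255],
    [0,0,-2,0,0,0,255],
    [0,0,-6,0,0,0,255],
    [0,0,-8,0,0,0,255]
  ]
}}

```text
clock: 6.88
position: [480.4, -288.0, 160.7]
ee_rot: [-0.574, 0.819, -0.001, 0.001]
contact_force: [0.3, -0.5, 0.7]
gripper_width: -0.1
```

```bash
python3 - <<'E'
from h import *
to((537,-59,175),(537,-59,120))
im,d=arm.get_image('scene');cv2.imwrite('pics/scene2.png',im[200:440,200:520].repeat(2,0).repeat(2,1))
u,v,P=cloud('scene',d)
def rep(P,x,y):
    r=np.hypot(P[:,0]-x,P[:,1]-y)
    a=P[(r<13)&(P[:,2]<130)];print(np.median(a,0),len(a))
    return
for x,y in((480,-287),(537,-59),(481,163)):rep(P,x,y)
_,_,P0=cloud('scene',np.load('scene0.npy'))
for x,y in((480,-287),(537,-59),(481,163)):rep(P0,x,y)
for Q in(P0,P):
    r=np.hypot(Q[:,0]-480,Q[:,1]+287);a=Q[(r>19)&(r<28)&(Q[:,2]<130)];print('foam z',np.percentile(a[:,2],[30,50,70]))
    a=Q[(r<55)&(Q[:,2]>60)&(Q[:,2]<74)];print('rim',a.mean(0),len(a))
E
```

```text
clk 6.88 pos [ 480.4 -288.   160.7] F [ 0.3 -0.5  0.7] w -0.1
(537, -59, 175) -> cm [-23.46   2.47  -1.43]
(537, -59, 120) -> cm [-23.46   2.49   4.07]
[ 479.86495004 -287.25196654   82.94983808] 156
[535.35027333 -60.42946371 109.36216827] 158
[480.69446867 161.81339846  80.82621894] 199
[ 478.06780376 -287.973831     94.17103738] 195
[536.08646123 -60.53804871 109.3407391 ] 156
[479.62122525 160.78961621  92.16230927] 194
foam z [27.94730391 73.32117751 78.20773972]
rim [ 470.65806818 -291.75117355   68.56255815] 573
foam z [58.52847687 76.39691651 78.52305118]
rim [ 470.7223722  -291.514777     68.41354366] 563
```

View pics/scene2.png

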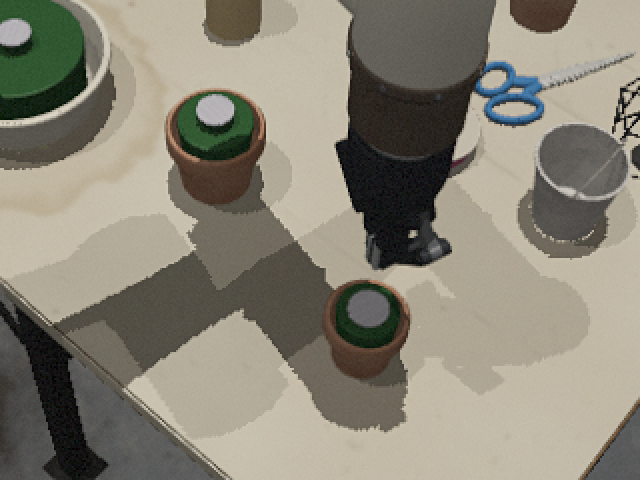

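The small plate now reads 83 mm against 94 mm before, and the pot is unmoved. In the picture the plate lies flat on the foam at about (369,308) in the enlarged crop. Next is the large pot.

Request:
{"name": "move_arm", "arguments": {
  "targets": [
    [-23.4,2.4,-1.5,0,0,0,255],
    [-23.4,2.4,-1.5,0,0,0,255],
    [-23.4,2.4,-1.5,0,0,0,255],
    [-23.4,2.4,-1.5,0,0,0,255],
    [-23.4,2.4,-1.5,0,0,0,255],
    [-23.4,2.4,-1.5,0,0,0,255]
  ]
}}

```text
clock: 7.68
position: [536.3, -59.6, 172.9]
ee_rot: [-0.574, 0.819, 0.0, -0.001]
contact_force: [0.7, -0.3, 0.4]
gripper_width: 0.4
```

```bash
python3 - <<'E'
from h import *
np.set_printoptions(precision=1,suppress=True)
st=arm.read_state();im,d=arm.get_image('wrist');cv2.imwrite('pics/wrist3.png',im)
for r in arm.tip_of('plate_large_top','wrist'): print(r,atz('wrist',r['uv'],109,st))
to((537,-60,120))
_,_,P=cloud('scene',np.load('scene0.npy'))
a=P[(abs(P[:,0]-481)<50)&(abs(P[:,1]-166)<50)&(P[:,2]>70)]
H,_,_,=np.histogram2d(a[:,0],a[:,1],bins=[np.arange(440,530,6),np.arange(125,215,6)],weights=a[:,2]);N,_,_=np.histogram2d(a[:,0],a[:,1],bins=[np.arange(440,530,6),np.arange(125,215,6)])
print((H/np.maximum(N,1)).round().astype(int))
E
```

```text
{'uv': [318.9, 264.2], 'score': 0.94} [537.  -58.3 109. ]
clk 7.78 pos [536.3 -60.5 172.9] F [ 0.7 -0.4  0.1] w -0.1
(537, -60, 120) -> cm [-0.1 -0.1  5.3]
[[80 79 79 79 80 80 80 77 77 79 79 78 78 79]
 [81 80 79 79 80 79 78 79 78 79 79 77 78 79]
 [81 80 78 80 79 79 79 78 80 79 78 78 78 79]
 [79 79 80 80 79 82 83 82 78 79 79 78 78 77]
 [80 79 79 80 88 88 86 87 84 79 79 78 77 78]
 [79 81 79 84 88 87 89 88 95 84 80 79 80 79]
 [80 79 79 87 85 87 94 96 97 96  0 79 78 79]
 [80 80 80 88 87 90 96 97 96 95  0  0 79 79]
 [79 79 79 83 89 89 96 97 95  0  0 81 79 79]
 [79 80 79 79 79 83 92 97  0  0  0 78 77 79]
 [79 77 78 78 79 78 80  0  0  0 83 78 78 79]
 [80 78 78 78 78 78 78 79 79 78 78 78 78 78]
 [80 78 78 78 78 78 79 78 79 78 78 79 78 79]
 [79 78 79 78 78 79 78 78 79 79 79 79 78 79]]
```

View pics/wrist3.png

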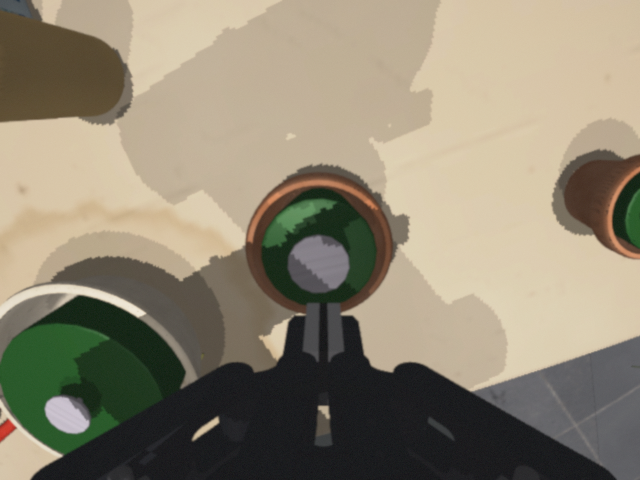

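The large plate is centred at (319,264), right under the fingers. I'm descending.

Request:
{"name": "move_arm", "arguments": {
  "targets": [
    [0,0,3,0,0,0,255],
    [0,0,5,0,0,0,255],
    [0,0,5.5,0,0,0,255],
    [0,0,5.7,0,0,0,255],
    [0,0,5.9,0,0,0,255],
    [0,0,6.1,0,0,0,255],
    [0,0,6.3,0,0,0,255],
    [0,0,6.5,0,0,0,255],
    [0,0,6.7,0,0,0,255],
    [0,0,6.9,0,0,0,255],
    [0,0,7.1,0,0,0,255],
    [0,0,7.2,0,0,0,255],
    [0,0,7.3,0,0,0,255],
    [0,0,7.4,0,0,0,255],
    [0,0,7.5,0,0,0,255],
    [0,0,7.5,0,0,0,255]
  ]
}}

```text
clock: 9.78
position: [536.9, -59.5, 98.2]
ee_rot: [-0.574, 0.819, -0.0, 0.0]
contact_force: [-0.9, 1.8, 3.3]
gripper_width: -0.1
```

Request:
{"name": "move_arm", "arguments": {
  "targets": [
    [0,0,0.1,0,0,0,255],
    [0,0,0.2,0,0,0,255],
    [0,0,0.3,0,0,0,255],
    [0,0,0.3,0,0,0,255]
  ]
}}

```text
clock: 10.28
position: [537.0, -59.5, 95.6]
ee_rot: [-0.574, 0.819, -0.0, 0.0]
contact_force: [-1.9, 1.6, 5.8]
gripper_width: 0.1
```

Request:
{"name": "move_arm", "arguments": {
  "targets": [
    [0,0,0.1,0,0,0,255],
    [0,0,0.2,0,0,0,255],
    [0,0,0.2,0,0,0,255]
  ]
}}

```text
clock: 10.65
position: [537.0, -59.6, 94.3]
ee_rot: [-0.574, 0.819, -0.0, 0.0]
contact_force: [-3.3, 1.9, 9.3]
gripper_width: 0.1
```

Request:
{"name": "move_arm", "arguments": {
  "targets": [
    [0,0,-0.2,0,0,0,255],
    [0,0,-0.5,0,0,0,255],
    [0,0,-2,0,0,0,255],
    [0,0,-6,0,0,0,255],
    [-19.7,13,-7,0,0,0,255],
    [-19.7,13,-7,0,0,0,255],
    [-19.7,13,-7,0,0,0,255],
    [-19.7,13,-7,0,0,0,255],
    [-19.7,13,-7,0,0,0,255],
    [-19.7,13,-7,0,0,0,255]
  ]
}}

```text
clock: 11.9
position: [481.6, 169.8, 163.5]
ee_rot: [-0.574, 0.819, -0.0, -0.0]
contact_force: [-0.4, -0.1, -0.5]
gripper_width: 0.2
```

```bash
python3 - <<'E'
from h import *
np.set_printoptions(precision=1,suppress=True)
st=arm.read_state();im,d=arm.get_image('wrist');cv2.imwrite('pics/wrist4.png',im)
for r in arm.tip_of('plate_bowl_top','wrist'): print(r,atz('wrist',r['uv'],95,st))
to((482,170,110))
im,d=arm.get_image('side');cv2.imwrite('pics/side4.png',im)
_,_,P=cloud('side',d);_,_,P0=cloud('side',np.load('side0.npy'))
for Q in (P0,P):
  for x,y,zz in((481,-286,0),(537,-59,0)):
    r=np.hypot(Q[:,0]-x,Q[:,1]-y);a=Q[(r<12)&(Q[:,2]<130)];print(np.median(a,0),len(a))
E
```

```text
{'uv': [327.6, 260.6], 'score': 0.64} [481.1 166.1  95. ]
clk 12.00 pos [481.8 168.9 163.3] F [ 0.4  0.8 -0.8] w -0.1
(482, 170, 110) -> cm [-0.1  0.   5.3]
[ 480.  -288.2   91.9] 141
[536.6 -60.8 105.9] 95
[ 480.9 -286.1   80.5] 99
[537.2 -58.6  96.2] 52
```

View pics/wrist4.png

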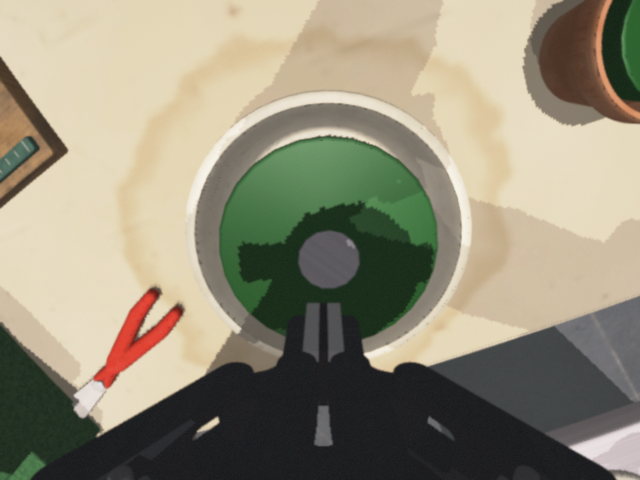

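View pics/side4.png

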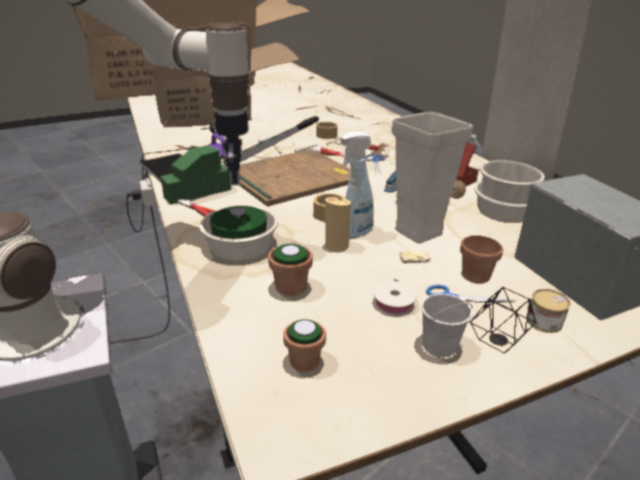

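Both pot plates are flat on their foam in the side view. In the wrist view the bowl plate is at (328,260), about 4 mm along tool +x. I'll correct by that and press.

Request:
{"name": "move_arm", "arguments": {
  "targets": [
    [0.4,0,3,0,0,0,255],
    [0.4,0,5,0,0,0,255],
    [0.4,0,5.8,0,0,0,255],
    [0.4,0,6,0,0,0,255],
    [0.4,0,6.2,0,0,0,255],
    [0.4,0,6.4,0,0,0,255],
    [0.4,0,6.6,0,0,0,255],
    [0.4,0,6.8,0,0,0,255],
    [0.4,0,7.0,0,0,0,255],
    [0.4,0,7.2,0,0,0,255],
    [0.4,0,7.4,0,0,0,255],
    [0.4,0,7.6,0,0,0,255],
    [0.4,0,7.7,0,0,0,255],
    [0.4,0,7.8,0,0,0,255],
    [0.4,0,7.9,0,0,0,255],
    [0.4,0,8,0,0,0,255],
    [0.4,0,8,0,0,0,255]
  ]
}}

```text
clock: 14.18
position: [480.5, 166.3, 83.3]
ee_rot: [-0.574, 0.819, 0.0, 0.0]
contact_force: [-1.0, 0.9, 2.8]
gripper_width: 0.1
```

Request:
{"name": "move_arm", "arguments": {
  "targets": [
    [0,0,0.1,0,0,0,255],
    [0,0,0.2,0,0,0,255],
    [0,0,0.3,0,0,0,255],
    [0,0,0.3,0,0,0,255]
  ]
}}

```text
clock: 14.68
position: [480.5, 166.3, 80.5]
ee_rot: [-0.574, 0.819, -0.0, 0.0]
contact_force: [-2.4, 1.3, 5.1]
gripper_width: 0.0
```

Request:
{"name": "move_arm", "arguments": {
  "targets": [
    [0,0,0.1,0,0,0,255],
    [0,0,0.2,0,0,0,255],
    [0,0,0.2,0,0,0,255]
  ]
}}

```text
clock: 15.05
position: [480.5, 166.3, 79.2]
ee_rot: [-0.574, 0.819, -0.0, 0.0]
contact_force: [-2.2, 0.5, 9.4]
gripper_width: -0.3
```

Lift, then withdraw toward the start side for a clear view.

Request:
{"name": "move_arm", "arguments": {
  "targets": [
    [0,0,-0.2,0,0,0,255],
    [0,0,-0.5,0,0,0,255],
    [0,0,-2,0,0,0,255],
    [0,0,-6,0,0,0,255],
    [0,0,-12,0,0,0,255],
    [-20.5,22.4,-15,0,0,0,255],
    [-20.5,22.4,-15,0,0,0,255],
    [-20.5,22.4,-15,0,0,0,255],
    [-20.5,22.4,-15,0,0,0,255],
    [-20.5,22.4,-15,0,0,0,255],
    [-20.5,22.4,-15,0,0,0,255],
    [-20.5,22.4,-15,0,0,0,255]
  ]
}}

```text
clock: 16.55
position: [339.4, 434.8, 228.2]
ee_rot: [-0.574, 0.819, -0.0, -0.0]
contact_force: [0.1, -1.2, -0.6]
gripper_width: -0.1
```

```bash
python3 - <<'E'
from h import *
np.set_printoptions(precision=1,suppress=True)
to()
im0={c:cv2.imread(f'pics/{c}0.png') for c in('scene','side')}
for c in('scene','side'):
  im,d=arm.get_image(c);cv2.imwrite(f'pics/{c}5.png',im)
  for nm,D in(('before',np.load(f'{c}0.npy')),('now',d)):
    _,_,Q=cloud(c,D)
    for n,x,y in(('s',481,-286),('l',537,-58),('b',482,167)):
      r=np.hypot(Q[:,0]-x,Q[:,1]-y);a=Q[(r<10)&(Q[:,2]<130)]
      z={'s':70,'l':85,'b':66}[n];rim=Q[(r<{'s':45,'l':55,'b':105}[n])&(Q[:,2]>z-12)&(Q[:,2]<z+4)]
      print(c,nm,n,'z',np.percentile(a[:,2],[50,90]),'rim',rim.mean(0),len(rim))
E
```

```text
clk 16.55 pos [339.4 434.8 228.2] F [ 0.1 -1.2 -0.6] w -0.1
scene before s z [94.4 97. ] rim [ 470.2 -292.1   68. ] 606
scene before l z [109.9 111.9] rim [524.6 -70.4  82.8] 698
scene before b z [94.9 97.9] rim [472.9 154.3  63.7] 1622
scene now s z [82.8 84.5] rim [ 470.1 -292.2   68.2] 596
scene now l z [ 98.5 100.5] rim [524.  -70.3  82.6] 683
scene now b z [80.4 83.9] rim [473.  154.9  63.8] 1614
side before s z [91.9 93.2] rim [ 473.9 -304.5   66.5] 554
side before l z [105.6 107.7] rim [529.  -83.7  81.2] 474
side before b z [88.1 96. ] rim [472.9 122.4  62. ] 907
side now s z [80.8 82.1] rim [ 474.4 -305.1   66.8] 560
side now l z [95.8 96.8] rim [529.1 -83.8  81.1] 480
side now b z [81.1 82.8] rim [473.1 122.4  62.1] 905
```

View pics/scene5.png

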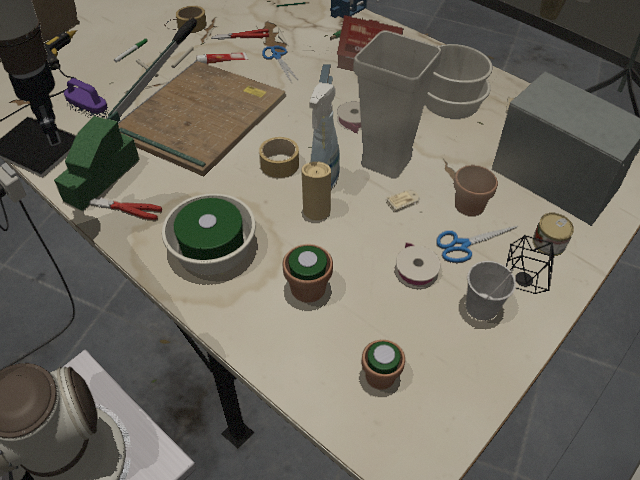

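View pics/side5.png

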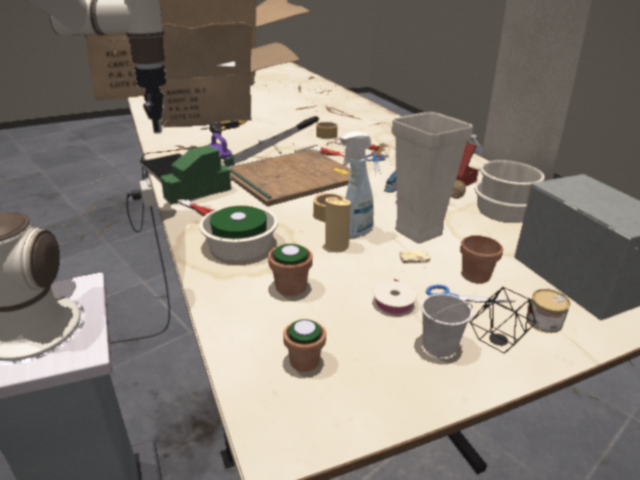

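All three plates lie flat on the foam (scene (384,354), (307,259), (207,221)), and the containers and bystanders are unmoved.

```bash
python3 -c "
from bench import arm
print(arm.job_done())"
```

```text
the job is handed in; nothing more can be done
None
```

I pressed the three plates down with the shut fingertips, in order: small clay pot, large clay pot, cream bowl. Each press ended at about 9 N, and I handed the job in at about 17 s.

- **Depth:** With the arm clear, the plate tops read 81–83 mm (small pot), 96–98.5 mm (large pot) and 80–81 mm (bowl). Resting values are 82, 97 and 82 mm, so all three agree to within the roughly 2 mm calibration error. On each press the force also rose above the spike's 4 N, which shows the plate had reached the foam.
- **Nothing moved:** The container rims read within about 1 mm of where they started. In the last pictures the candle, ribbon spool and tape roll are where they were; I checked those by eye only.
- **One disagreement:** My first depth estimate put the bowl plate at y ≈ 163 mm. The detector said 170 in the scene view and 166 from the wrist camera. I used 166, and the plate lay flat.

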